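# Take up the turntable's play with a tapered feeler

## Robot

A 6-joint arm with a two-finger parallel gripper is mounted at the origin on the work surface. World frame = base frame: x ahead of the robot, y to its left, z up, the work surface at z = 0. Lengths are in mm, angles in rad, forces in N, time in s.
With the tool pointing down it reaches from about 350 to 775 mm from the base axis. Payload 7.3 kg.
Tool frame: the origin (TCP) lies on the front face of the gripper's body, between the roots of the fingers; the fingertips stand 66 mm ahead of it and the grasp point (between the pads) lies 47 mm ahead of it (bot.tcp_to_grasp is the z of the grasp point in the tool frame, in mm); z points along the fingers, y is the direction in which the jaws open and shut (so a half turn about z gives the same grasp; the last joint's range is limited). The gripper opens to 92 mm and grips with 3 to 60 N. Pads are 19 mm wide; open, the fingers measure 130 mm over their backs; the gripper's body (75 mm by 190 mm) begins 47 mm behind the grasp point.
Start: joints at [1.034, 0.342, 1.524, -0, 1.275, -0.146], TCP at [199.972, 485.438, 292.241] pointing down, gripper open.
Joint ranges: [-2.53, 2.53], [-0.77, 2.02], [0.04, 2.7], [-1, 4.14], [0.28, 2.66], [-3.11, 3.11]. Speed limits (rad/s): [2.57, 2.57, 3.14, 3.14, 3.14, 3.14].

## Interface

Orientations are given as [roll, pitch, yaw] about the fixed x, y, z axes, in that order (R = Rz(yaw) Ry(pitch) Rx(roll)).
In Python, from plant import bot gives the robot as it stands.
- The arm moves only by the tool carry_out, never from a script. Its argument "deltas" is a list that holds one entry, the list of rows, each a list of 4 numbers: the shift along the tool's x, y, z in mm, then the turn about the tool's z in units of 5 degrees (1.0 is 5 degrees). A call has 1 to 20 rows; each row is the pose to reach, as a shift and turn from the pose commanded when the call began, along the tool's axes at that moment; what a row does not reach only later rows make up. A row lasts 1/10 s, in which the tool goes at most 50 mm and 8.59 degrees, less where a joint would pass 70% of its speed; a pose out of reach is approached as far as the arm can. A call with a gripper value outside its range is refused whole. "fingers" is the finger opening in mm, from 0 to 91.8, set as the call begins (left out, the last holds). The fingers move at their own pace and stop on an object; the grip force is fixed at half the most. Time passes only in rows, so rows that repeat a pose let the fingers close. It gives the time, the measured TCP pose, the force and the opening at its end, in the units of the state.
- bot.get_obs(): the state, without advancing time (a new reading comes with each control period).
- bot.capture(name): name is "side" or "top"; returns (picture, depth): 420x560x3 uint8, blue, green, red; 420x560 float32, mm along the optical axis (not along the pixel's ray), 0 where there is no reading.
- bot.camera_model(name): a dict with "K" (3x3 intrinsics, pixels), "camera_from_world" (4x4, takes a point from world to camera coordinates). Camera axes: x right, y down, z forward; pixel columns grow to the right and rows downward; lengths in mm; the calibration is good to about 2 mm. A picture is of the moment at which its call begins. camera_model takes no time and is no camera call.
- bot.close_job(): hands the job in, once; it reports no verdict.
The state is a dict: "time": time; "joint_positions": joint angles; "dq": joint speeds; "tau": joint torques, N m; "tool_pos": TCP position; "tcp_rot": TCP orientation; "contact_force": force on the tool from outside, world axes, zero at the start; "moment": the same for the moment, N m; "grip_width": finger opening in mm.
Only numpy, scipy, OpenCV 4.12 (cv2) and the standard library are available. Lean on these libraries where they do the work, as an engineer would, in place of code of your own. Each camera call takes 0.05 s, during which the arm holds its last target. There are 200 camera calls.

## Task

Pick up the tapered steel feeler by its wooden handle, lay its straight face along the wooden fence and slide it, thin end first, along the shelf into the narrow gap between the fence and the turntable's round foot. Judge the fit by the drag: stop when it is held snugly (pinched with about 6 N), neither loose nor jammed hard, then let go and leave it standing there. Do not disturb the cups, the pot or the dumbbell.

Things in the scene. Friction and masses are not known exactly. Their poses are not given: they have to be found in the camera images.
- feeler_grip (a point): Centre of the grip on the feeler's upright wooden handle, a square post 18 x 18 mm, 74 mm tall, standing on the shelf; the point is on its axis, 56 mm above its foot. Feeler axes: x from handle along the blade to its thin tip, z up, y from the straight face to the tapered face. The straight face is the plane 11 mm to -y of this point.
- feeler_tip (a point): Thin end of the steel blade, on its straight face at the bottom edge: x +130, y -11, z -56 mm from feeler_grip in the feeler's axes. The blade is 26 mm tall, stands on its long edge, is 3 mm thick at this tip and grows evenly (1 mm in 6) to 18 mm thick at 90 mm behind the tip, then stays 18 mm up to the handle.
- feeler: The whole tapered feeler, steel blade with wooden handle, 70 to 120 g; origin on the shelf beside the handle's axis, in the plane of the straight face (y -11, z -56 mm from feeler_grip), same axes.
- fence: Straight brown wooden fence fixed on the shelf, 170 x 22 mm, 24 mm high, beside the turntable. Origin: at shelf level in the plane of its straight face, at the narrowest point of the gap. x runs along the fence in the direction in which the feeler slides in (the fence reaches from x = -90 to +80 mm); y points from this face to the turntable; z up.
- gap (a point): The gap's narrowest point, on the fence's face, 12 mm above the shelf; axes as the fence. The turntable (white round foot, radius 100 mm, 22 mm high; clear disc above it, radius 96 mm, top at 30 mm, with cups) is centred at x = 0 on the +y side. The gap here is 5.5 to 13.5 mm wide, different each time and not measured: find it by feel.
- gap_mouth (a point): Point on the fence's face 50 mm before the narrowest point (x = -50 mm), 12 mm above the shelf, where the tip can be laid to the fence. The turntable's foot yields away from the fence by 1 mm per 5 N, so after first touch each further 1 mm of slide adds 0.8 N of pinch; both faces rub (friction about 0.6), so the drag felt along x is about 1.3 times the pinch.
- cup0: White plastic cup, 58 mm across, 62 mm tall, standing on the turntable; origin at the centre of its underside.
- cup1: A like cup on the turntable.
- cup2: A like cup on the turntable.
- pot: Grey ceramic pot, 90 mm across without its two side handles, 75 mm tall, on the shelf; origin at the centre of its underside.
- dumbbell: Yellow wooden toy dumbbell, 118 mm long, 48 mm thick, on the shelf; origin at its underside, half-way along.

How it is judged (in metres and radians):
On the way, in this order (a step that is already met when the one before it is completed fails the run):
1. the feeler's tip is at the mouth of the gap, its straight face along the fence (x of feeler_tip in the frame of fence between -0.085 and 0 m and y of feeler_tip in the frame of fence between -0.005 and 0.015 m and height (world z) of feeler_tip below 0.02 m and angle between the x axis of feeler and the x axis of fence, either way round below 0.2 rad), for 0.05 s.
2. it has slid into the gap, past the narrowest point (x of feeler_tip in the frame of fence above 0.012 m and y of feeler_tip in the frame of fence between -0.005 and 0.012 m and height (world z) of feeler_tip below 0.02 m), for 0.05 s.
At the end, for the whole second after the job is handed in: The feeler stands still and upright on the shelf (within 6 mm), let go, thin end in the gap, along the fence within 0.12 rad, and is pinched against the fence with 3 to 11 N (contact force between feeler and fence between 3 and 11 N and x of feeler_tip in the frame of fence above 0.012 m and angle between the x axis of feeler and the x axis of fence, either way round below 0.12 rad and height (world z) of each of feeler_tip, feeler below 0.006 m and angle between feeler's own z axis and vertical below 0.12 rad and linear speed of feeler below 0.01 m/s); the robot touches nothing.
It fails at once if the feeler is jammed: pressed on the fence with more than 20 N (contact force between feeler and fence above 20 N).
It fails at once if a cup is tipped or shifted by more than 30 mm (distance of any of cup0, cup1, cup2 from where it was at the start of the episode above 0.03 m or angle between any of cup0, cup1, cup2's own z axis and vertical above 0.3 rad).
It fails at once if the pot or the dumbbell is moved by more than 20 mm (distance of any of pot, dumbbell from where it was at the start of the episode above 0.02 m).
It also fails if it takes over 64 s, if anything falls off the work surface, if the arm or the gripper's body presses on something with over 40 N, if the wrist force passes 120 N, or if a joint passes its speed limit or range.

## Working session

There is one attempt and no reset: what is moved stays moved. The work goes in short steps, Python scripts to look and compute and a tool call to move; the robot and the scene stay as the last step left them, time stands still between calls to the robot, and variables do not carry over. Pictures are saved under pics/ and viewed, about 8 in all and at most 12, crops included, and the job is handed in when it is done.

Besides the shell and the picture viewer there is one more tool, called after "Request:" as name(argument=value, ...), one argument or row to a line, values as JSON. carry_out: Moves the arm, as the interface text tells. Its arguments: {"type":"object","properties":{"deltas":{"type":"array","items":{"type":"array","items":{"type":"array","items":{"type":"number"}}}},"fingers":{"type":"number"}},"required":["deltas"]}

```bash
mkdir -p pics; python3 - <<'E'
from plant import bot
import cv2,numpy as np
print(bot.get_obs())
for n in("top","side"):
    p,d=bot.capture(n); cv2.imwrite(f"pics/{n}0.png",p); np.save(f"pics/{n}0.npy",d)
    m=bot.camera_model(n); print(n,np.round(m["K"],1).tolist(),np.round(m["camera_from_world"],3).tolist())
E
```

```text
{'time': 0.0, 'joint_positions': array([ 1.03400013e+00,  3.42743800e-01,  1.52505054e+00, -3.13646746e-06,
        1.27537706e+00, -1.45995032e-01]), 'dq': array([-0.00105143, -0.00045685,  0.00100741, -0.00116674,  0.0001557 ,
        0.00150015]), 'tau': array([-2.00930222e-04, -4.31235301e+01, -2.44222283e+01,  7.18464120e-02,
        5.57242404e-02, -6.44187321e-05]), 'tool_pos': array([199.80318196, 485.15344277, 291.52223832]), 'tcp_rot': array([-3.14003027e+00, -2.26703701e-04,  2.75079223e+00]), 'contact_force': array([ 0.41612895, -0.0918427 ,  0.46778855]), 'moment': array([-0.00636896,  0.03649456,  0.00100173]), 'grip_width': 91.56596531599911}
top [[386.9, 0.0, 278.5], [0.0, 386.9, 208.2], [0.0, 0.0, 1.0]] [[-0.033, -0.999, -0.004, -10.2], [-0.975, 0.034, -0.221, 594.886], [0.221, -0.003, -0.975, 1043.162], [0.0, 0.0, 0.0, 1.0]]
side [[529.0, 0.0, 283.0], [0.0, 529.0, 209.8], [0.0, 0.0, 1.0]] [[0.913, -0.408, -0.017, -537.639], [-0.296, -0.632, -0.716, 193.652], [0.281, 0.659, -0.698, 1404.482], [0.0, 0.0, 0.0, 1.0]]
```

View pics/top0.png

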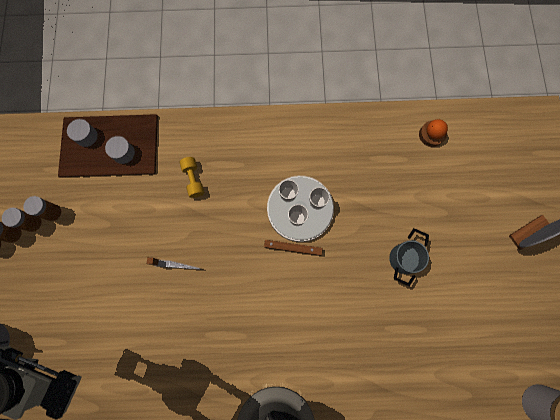

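View pics/side0.png

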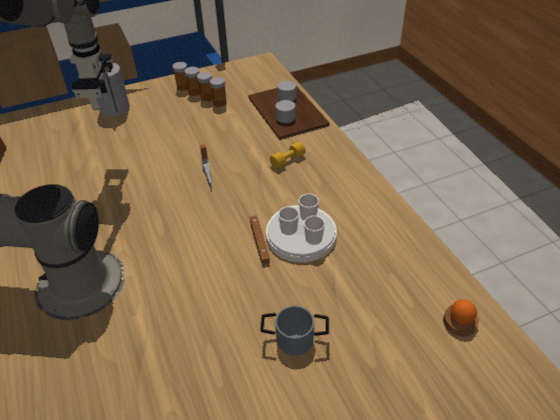

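The top picture shows the fence at (294,248), the turntable at (300,208), the feeler's handle at (155,262) and its tip at (203,269), pointing right (world -y). The side picture agrees: fence (259,239), feeler (205,165). I'll zoom in on these to measure.

```bash
cat > h.py <<'E'
import numpy as np,cv2
from plant import bot
def ray(n,px):
    m=bot.camera_model(n);T=np.array(m["camera_from_world"]);R=T[:3,:3]
    o=-R.T@T[:3,3]; px=np.atleast_2d(px).astype(float)
    d=(np.linalg.inv(m["K"])@np.c_[px,np.ones(len(px))].T).T@R
    return o,d
def onz(n,px,z):
    o,d=ray(n,px); return o+d*((z-o[2])/d[:,2])[:,None]
def proj(n,P):
    m=bot.camera_model(n);T=np.array(m["camera_from_world"]);P=np.atleast_2d(P)
    c=(T[:3,:3]@P.T).T+T[:3,3]; u=(np.array(m["K"])@c.T).T; return u[:,:2]/u[:,2:]
E
python3 - <<'E'
from h import *
t=cv2.imread("pics/top0.png");s=cv2.imread("pics/side0.png")
a=cv2.resize(t[235:285,135:215],None,fx=5,fy=5,interpolation=2)
b=cv2.resize(t[165:265,255:345],None,fx=4,fy=4,interpolation=2)
c=cv2.resize(s[135:195,185:235],None,fx=5,fy=5,interpolation=2)
d=cv2.resize(s[190:275,240:345],None,fx=3.5,fy=3.5,interpolation=2)
im=np.zeros((600,800,3),np.uint8)
for x,(r,q) in zip((a,b,c,d),((0,0),(0,400),(260,0),(400,400))):
    h=min(x.shape[0],600-r);w=min(x.shape[1],800-q); im[r:r+h,q:q+w]=x[:h,:w]
cv2.imwrite("pics/crop.png",im)
hsv=cv2.cvtColor(t,cv2.COLOR_BGR2HSV)
for p in((155,262),(170,265),(185,267),(280,246),(310,250),(300,235),(230,260)):print(p,hsv[p[1],p[0]])
hs=cv2.cvtColor(s,cv2.COLOR_BGR2HSV)
for p in((205,153),(208,172),(259,239),(272,238),(230,200)):print(p,hs[p[1],p[0]])
E
```

```text
(155, 262) [ 10 188  34]
(170, 265) [173  15 154]
(185, 267) [175  10 152]
(280, 246) [ 13 186 100]
(310, 250) [ 10 150 112]
(300, 235) [ 22  17 168]
(230, 260) [ 18 131 140]
(205, 153) [ 11 139  68]
(208, 172) [170  10 153]
(259, 239) [ 13 154 134]
(272, 238) [ 21  13 189]
(230, 200) [ 17 116 167]
```

View pics/crop.png

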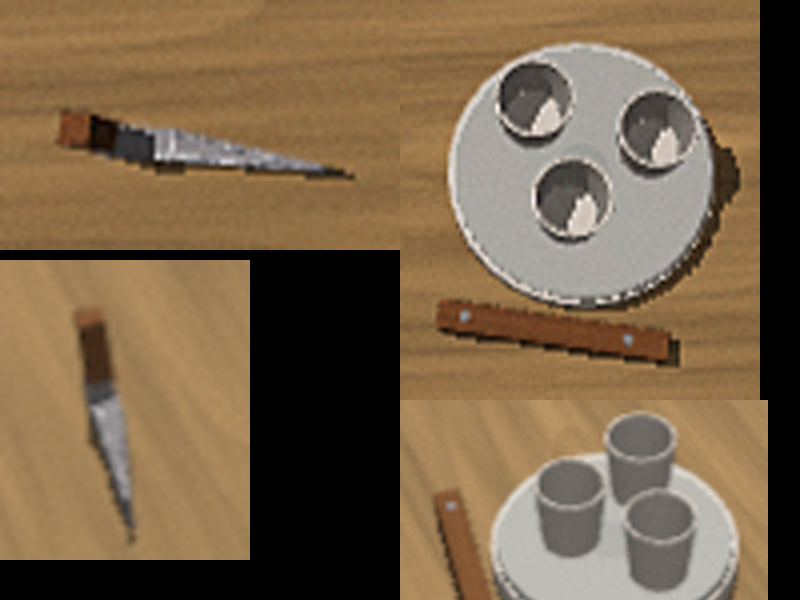

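The crops show it all clearly. The handle's top square is near top pixel (150,260.6) and the tip near (205,270). The fence's far edge faces the turntable. Next I'll fit these shapes.

```bash
cat > meas.py <<'E'
from h import *
def big(m,near):
    n,l,st,c=cv2.connectedComponentsWithStats(m.astype(np.uint8))
    ok=[i for i in range(1,n) if st[i,4]>=12]
    i=min(ok,key=lambda i:np.hypot(*(c[i]-near))); return np.argwhere(l==i)[:,::-1].astype(np.float32)
def rect(P): 
    (c,(w,h),a)=cv2.minAreaRect(P[:,:2].astype(np.float32)); return c,w,h,a
E
python3 - <<'E'
from meas import *
t=cv2.imread("pics/top0.png");s=cv2.imread("pics/side0.png")
for n,im,fn in(("top",t,(294,248)),("side",s,(259,239))):
    h=cv2.cvtColor(im,cv2.COLOR_BGR2HSV)
    wood=(h[...,0]<15)&(h[...,1]>135)&(h[...,2]>55)&(h[...,2]<135 if n=="top" else h[...,2]<150)
    F=big(wood,fn); W=onz(n,F,24)[:,:2]; print(n,"fence",len(F),rect(W))
    gm=(h[...,1]<45)&(h[...,2]>90)
    B=big(gm,(180,266) if n=="top" else (208,172)); W=onz(n,B,26)[:,:2]
    print("blade",len(B),rect(W)); v=cv2.fitLine(W.astype(np.float32),2,0,.01,.01).ravel(); print(v)
    D=big(gm,(300,208) if n=="top" else (300,235)); hull=cv2.convexHull(D)[:,0]; W=onz(n,hull,30)[:,:2]
    print("disc",cv2.minEnclosingCircle(W.astype(np.float32)))
    W=onz(n,hull,22)[:,:2];print("foot",cv2.minEnclosingCircle(W.astype(np.float32)))
print("handle top",onz("top",(150.2,260.6),74), "side",onz("side",(203,197.5-135+0 if 0 else 198-0),74)[0] if 0 else onz("side",(185+90/5,135+(316-260)/5),74))
print("tip", onz("top",(205.4,270.2),26),onz("top",(205.4,270.2),0), onz("side",(185+132/5,135+(540-260)/5),0),onz("side",(185+132/5,135+(520-260)/5),26))
# two-view handle top
A,a=ray("top",(150.2,260.6));Bo,b=ray("side",(203,146.2))
k=np.linalg.lstsq(np.c_[a[0],-b[0]],Bo-A,rcond=None)[0];print(A+a[0]*k[0],Bo+b[0]*k[1])
E
```

```text
top fence 409 ((485.2923583984375, -68.35285949707031), 169.2511444091797, 24.377172470092773, 79.8727035522461)
blade 135 ((443.60736083984375, 255.20152282714844), 104.01966857910156, 16.321487426757812, 78.78713989257812)
[1.9288057e-01 9.8122221e-01 4.4556909e+02 2.6439240e+02]
disc ((601.3055419921875, -94.72261047363281), 99.57077026367188)
foot ((603.1070556640625, -95.20870208740234), 100.2828369140625)
side fence 365 ((483.20953369140625, -73.70418548583984), 185.3155059814453, 22.79170036315918, 80.15473175048828)
blade 88 ((442.9599914550781, 259.6849365234375), 100.53129577636719, 17.936935424804688, 80.437255859375)
[1.8888162e-01 9.8199987e-01 4.4394220e+02 2.6578815e+02]
disc ((610.7542724609375, -84.11050415039062), 133.03623962402344)
foot ((614.1494750976562, -77.15362548828125), 134.02249145507812)
handle top [[456.25444234 329.31231849  74.        ]] side [[457.17158951 331.59294047  74.        ]]
tip [[428.16528333 185.40866359  26.        ]] [[429.98960788 190.32228424   0.        ]] [[431.69598384 197.08040929   0.        ]] [[431.03112156 185.98627215  26.        ]]
[456.01524228 328.51529016  76.4055094 ] [456.45982231 328.42670639  76.42036687]
```

Request:
carry_out(
  deltas=[
    [[-37,-6,12,-0.4],[-74,-12,25,-0.8],[-111,-18,38,-1.2],[-148,-23,50,-1.6],[-185,-29,63,-2.0],[-222,-35,76,-2.4],[-259,-41,89,-2.8],[-297,-46.6,101.5,-3.24],[-297,-46.6,101.5,-3.24],[-297,-46.6,101.5,-3.24],[-297,-46.6,101.5,-3.24]],
  ],
)

```text
time: 1.2
tool_pos: [456.0, 329.7, 190.9]
tcp_rot: [3.141, -0.001, 3.034]
contact_force: [-0.0, -0.0, -0.2]
grip_width: 91.6
```

```bash
python3 - <<'E'
from h import *
o=bot.get_obs();print(o["time"],o["tool_pos"],o["tcp_rot"],o["contact_force"])
ims=[bot.capture(n)[0] for n in("top","side")]
t,s=ims;cv2.imwrite("pics/t1.png",t);cv2.imwrite("pics/s1.png",s)
cv2.imwrite("pics/c1.png",np.hstack([cv2.resize(t[200:300,120:220],None,fx=4,fy=4),cv2.resize(s[100:200,155:255],None,fx=4,fy=4)]))
E
```

```text
1.2 [456.01971166 329.73056934 190.85805563] [ 3.14148654e+00 -5.36567701e-04  3.03377385e+00] [-0.0207514  -0.00247366 -0.2058884 ]
```

View pics/c1.png

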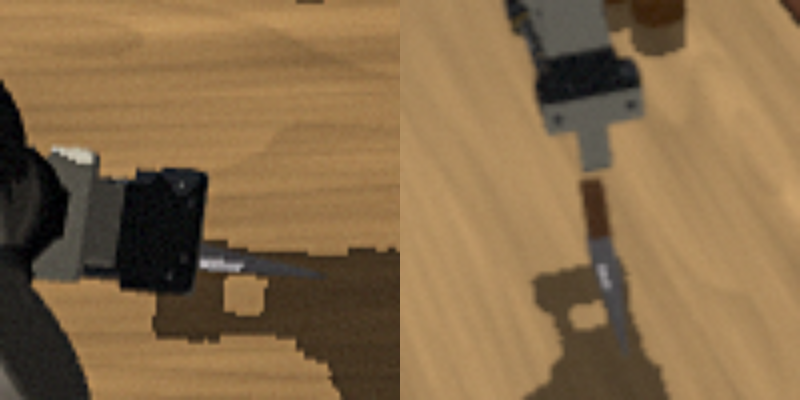

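The gripper sits squarely over the handle: in the side view the front finger is at (596,150) and the handle at (595,200). I'll go down and close.

Request:
carry_out(
  deltas=[
    [[0,0,25,0],[0,0,50,0],[0,0,75,0],[0,0,90,0],[0,0,93,0],[0,0,93,0]],
  ],
)

```text
time: 1.9
tool_pos: [456.4, 329.8, 98.0]
tcp_rot: [3.142, -0.0, 3.035]
contact_force: [0.5, -0.6, 0.8]
grip_width: 91.7
```

Request:
carry_out(
  deltas=[
    [[0,0,0,0],[0,0,0,0],[0,0,0,0],[0,0,0,0],[0,0,0,0],[0,0,0,0],[0,0,0,0],[0,0,0,0],[0,0,0,0],[0,0,0,0],[0,0,0,0],[0,0,0,0]],
  ],
  fingers=5,
)

```text
time: 3.1
tool_pos: [456.8, 329.3, 97.7]
tcp_rot: [3.141, 0.0, 3.034]
contact_force: [0.5, 1.4, 0.7]
grip_width: 17.9
```

Gripped, with 17.9 mm read against the 18 mm handle. Now I'll lift and carry it to a spot ahead of the gap mouth, turned along the fence.

Request:
carry_out(
  deltas=[
    [[0,0,-20,0],[0,0,-40,0],[-14,-26,-40,0.1],[-28,-52,-40,0.2],[-42,-78,-40,0.3],[-56,-104,-40,0.4],[-71,-131,-40,0.5],[-85,-157,-40,0.6],[-99,-183,-40,0.7],[-108,-200,-40,0.77],[-113.4,-209.6,-40,0.77],[-113.4,-209.6,-40,0.77],[-113.4,-209.6,-40,0.77]],
  ],
)

```text
time: 4.4
tool_pos: [546.6, 109.2, 137.6]
tcp_rot: [3.141, -0.001, 2.966]
contact_force: [0.6, 1.0, -0.4]
grip_width: 17.6
```

```bash
python3 - <<'E'
from h import *
o=bot.get_obs();print(o["time"],o["tool_pos"],o["tcp_rot"],o["contact_force"])
ims=[bot.capture(n)[0] for n in("top","side")]
t,s=ims;cv2.imwrite("pics/t2.png",t);cv2.imwrite("pics/s2.png",s)
cv2.imwrite("pics/c2.png",np.hstack([cv2.resize(t[170:270,220:320],None,fx=4,fy=4),cv2.resize(s[160:260,210:310],None,fx=4,fy=4)]))
E
```

```text
4.4 [546.58947369 109.15732315 137.57179372] [ 3.14130994e+00 -6.73208085e-04  2.96638575e+00] [ 0.61308018  0.99898782 -0.43926056]
```

View pics/c2.png

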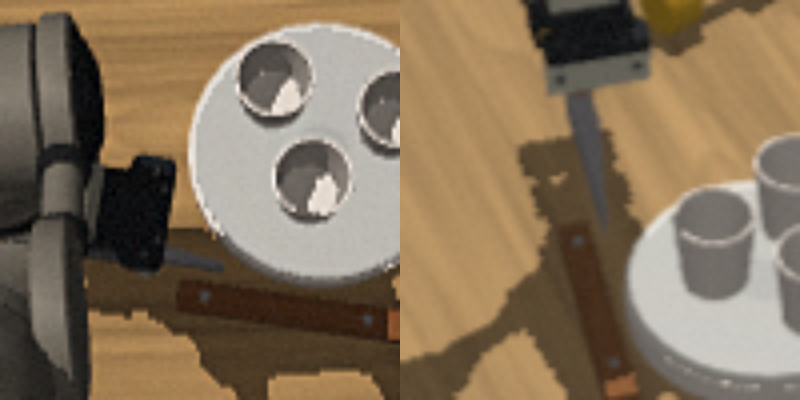

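The tip is held ahead of the fence, at crop (224,266) from the top and (604,228) from the side, and it points into the gap parallel to the fence. I'll check it by triangulation.

```bash
python3 - <<'E'
from h import *
p,q=(220+224/4-.4,170+266/4-.4),(210+204/4-.4,160+228/4-.4)
A,a=ray("top",p);B,b=ray("side",q)
k=np.linalg.lstsq(np.c_[a[0],-b[0]],B-A,rcond=None)[0];print(A+a[0]*k[0],B+b[0]*k[1])
print("top@66",onz("top",p,66),"side@40",onz("side",q,40), "expected",proj("top",[[513.1,-16.9,66],[513.1,-16.9,40]]),proj("side",[[513.1,-16.9,66],[513.1,-16.9,40]]),p,q)
# fence face corners z=24 from model
O=np.array([497.2,-75.5]);u=np.array([-.1747,-.9846]);v=np.array([.9846,-.1747])
for n in("top","side"):
    im=cv2.imread(f"pics/{n}0.png");im=cv2.resize(im,None,fx=4,fy=4,interpolation=2)
    for pts,c in(([np.r_[O+x*u+y*v,24] for x,y in((-90,0),(80,0),(80,-22),(-90,-22))],(255,255,0)),([np.r_[O+107*v+100*np.array([np.cos(t),np.sin(t)]),22] for t in np.linspace(0,6.28,90)],(0,0,255))):
        P=((proj(n,pts)+.5)*4).astype(np.int32);cv2.polylines(im,[P],True,c,1)
    r,cc=((165,255) if n=="top" else (190,240)); im=im[r*4:(r+100)*4,cc*4:(cc+100)*4]
    out=im if n=="top" else np.hstack([out,im])
cv2.imwrite("pics/ov.png",out)
E
```

```text
[516.64276644 -19.45639563  48.5459786 ] [511.96655594 -18.52838483  47.84120617]
top@66 [[513.98921249 -19.5721958   66.        ]] side@40 [[514.62045748 -11.11043629  40.        ]] expected [[274.66370551 236.44413616]
 [274.78820971 237.79034149]] [[260.44924621 211.55519112]
 [260.87923096 218.05861133]] (275.6, 236.1) (260.6, 216.6)
```

View pics/ov.png

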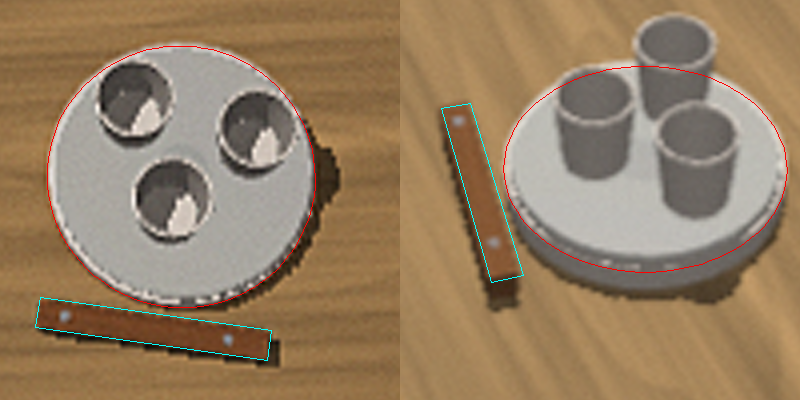

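The overlay puts the fence and foot models on the picture to within 1–2 mm, and the tip is where I expected: about 60 mm before the narrowest point and about 5 mm off the face. I'll lower it.

Request:
carry_out(
  deltas=[
    [[0,0,12,0],[0,0,25,0],[0,0,35,0],[0,0,38,0],[0,0,39.5,0],[0,0,39.5,0],[0,0,39.5,0]],
  ],
)

```text
time: 5.2
tool_pos: [547.2, 108.6, 98.2]
tcp_rot: [3.141, 0.001, 2.966]
contact_force: [0.1, 0.3, -1.3]
grip_width: 17.7
```

Request:
carry_out(
  deltas=[
    [[0,-5,0,0],[1,-10,0,0],[2,-15,0,0],[2.5,-20,0,0],[3,-20,0,0],[3,-20,0,0]],
  ],
)

```text
time: 5.8
tool_pos: [540.5, 89.3, 98.3]
tcp_rot: [3.141, 0.0, 2.966]
contact_force: [0.4, -0.6, -0.7]
grip_width: 17.6
```

Request:
carry_out(
  deltas=[
    [[0.3,0,0,0],[0.6,0,0,0],[0.6,0,0,0],[0.6,0,0,0]],
  ],
)

```text
time: 6.2
tool_pos: [540.0, 89.7, 98.2]
tcp_rot: [3.142, 0.0, 2.967]
contact_force: [0.1, 1.3, -1.3]
grip_width: 17.5
```

Request:
carry_out(
  deltas=[
    [[0.3,0,0,0],[0.6,0,0,0],[0.6,0,0,0],[0.6,0,0,0]],
  ],
)

```text
time: 6.6
tool_pos: [539.3, 89.7, 98.2]
tcp_rot: [3.142, 0.0, 2.966]
contact_force: [-0.5, -0.5, 0.0]
grip_width: 17.7
```

Request:
carry_out(
  deltas=[
    [[0.3,0,0,0],[0.6,0,0,0],[0.6,0,0,0],[0.6,0,0,0]],
  ],
)

```text
time: 7.0
tool_pos: [538.8, 89.7, 98.2]
tcp_rot: [3.142, 0.0, 2.966]
contact_force: [-0.3, 0.4, -0.8]
grip_width: 17.8
```

Request:
carry_out(
  deltas=[
    [[0.2,0,0,0],[0.4,0,0,0],[0.4,0,0,0],[0.4,0,0,0]],
  ],
)

```text
time: 7.4
tool_pos: [538.4, 89.8, 98.2]
tcp_rot: [3.142, 0.0, 2.966]
contact_force: [-0.3, 0.4, -0.9]
grip_width: 17.9
```

Request:
carry_out(
  deltas=[
    [[0.2,0,0,0],[0.4,0,0,0],[0.4,0,0,0],[0.4,0,0,0]],
  ],
)

```text
time: 7.8
tool_pos: [538.0, 89.9, 98.2]
tcp_rot: [3.141, 0.0, 2.966]
contact_force: [-0.9, 0.8, -2.1]
grip_width: 17.8
```

Request:
carry_out(
  deltas=[
    [[0.2,0,0,0],[0.4,0,0,0],[0.4,0,0,0],[0.4,0,0,0]],
  ],
)

```text
time: 8.2
tool_pos: [537.6, 90.0, 98.2]
tcp_rot: [3.142, 0.0, 2.966]
contact_force: [-0.0, -1.0, -1.2]
grip_width: 17.7
```

Request:
carry_out(
  deltas=[
    [[0.2,0,0,0],[0.4,0,0,0],[0.4,0,0,0],[0.4,0,0,0]],
  ],
)

```text
time: 8.6
tool_pos: [537.2, 90.0, 98.2]
tcp_rot: [3.142, 0.0, 2.966]
contact_force: [0.7, -0.5, -0.5]
grip_width: 18.0
```

Request:
carry_out(
  deltas=[
    [[0.2,0,0,0],[0.4,0,0,0],[0.4,0,0,0],[0.4,0,0,0]],
  ],
)

```text
time: 9.0
tool_pos: [536.9, 90.1, 98.3]
tcp_rot: [3.141, 0.0, 2.966]
contact_force: [0.9, 0.3, -1.5]
grip_width: 18.1
```

Request:
carry_out(
  deltas=[
    [[0.2,0,0,0],[0.4,0,0,0],[0.4,0,0,0],[0.4,0,0,0]],
  ],
)

```text
time: 9.4
tool_pos: [536.7, 90.1, 98.3]
tcp_rot: [3.141, 0.001, 2.966]
contact_force: [3.2, -1.2, -2.6]
grip_width: 17.8
```

The fence is felt: 3.2 N along +x. I'll back off slightly and slide forward (-y of the tool).

Request:
carry_out(
  deltas=[
    [[-0.5,0,0,0],[-0.5,-3,0,0],[-0.5,-6,0,0],[-0.5,-9,0,0],[-0.5,-12,0,0],[-0.5,-15,0,0],[-0.5,-15,0,0],[-0.5,-15,0,0]],
  ],
)

```text
time: 10.2
tool_pos: [534.2, 74.9, 98.2]
tcp_rot: [-3.141, -0.0, 2.966]
contact_force: [1.6, -1.2, -0.5]
grip_width: 17.9
```

Request:
carry_out(
  deltas=[
    [[0,-3,0,0],[0,-6,0,0],[0,-9,0,0],[0,-12,0,0],[0,-15,0,0],[0,-15,0,0],[0,-15,0,0]],
  ],
)

```text
time: 10.9
tool_pos: [531.7, 60.1, 98.2]
tcp_rot: [-3.141, 0.0, 2.966]
contact_force: [2.5, -2.2, -0.7]
grip_width: 17.6
```

Request:
carry_out(
  deltas=[
    [[-0.3,-2,0,0],[-0.3,-4,0,0],[-0.3,-6,0,0],[-0.3,-8,0,0],[-0.3,-10,0,0],[-0.3,-10,0,0],[-0.3,-10,0,0]],
  ],
)

```text
time: 11.6
tool_pos: [530.0, 50.4, 98.2]
tcp_rot: [-3.141, -0.0, 2.966]
contact_force: [0.9, -1.5, -1.2]
grip_width: 17.8
```

Request:
carry_out(
  deltas=[
    [[0,-2,0,0],[0,-4,0,0],[0,-6,0,0],[0,-6,0,0],[0,-6,0,0]],
  ],
)

```text
time: 12.1
tool_pos: [529.0, 44.5, 98.2]
tcp_rot: [-3.141, -0.0, 2.966]
contact_force: [1.4, -0.5, -1.5]
grip_width: 17.4
```

Request:
carry_out(
  deltas=[
    [[0,-1.5,0,0],[0,-3,0,0],[0,-4,0,0],[0,-4,0,0],[0,-4,0,0]],
  ],
)

```text
time: 12.6
tool_pos: [528.4, 40.7, 98.2]
tcp_rot: [-3.141, -0.0, 2.966]
contact_force: [0.5, 0.0, -0.7]
grip_width: 17.9
```

Request:
carry_out(
  deltas=[
    [[0,-1.5,0,0],[0,-3,0,0],[0,-3,0,0],[0,-3,0,0]],
  ],
)

```text
time: 13.0
tool_pos: [527.8, 37.7, 98.2]
tcp_rot: [-3.142, -0.0, 2.966]
contact_force: [0.3, 0.2, -0.1]
grip_width: 17.9
```

Request:
carry_out(
  deltas=[
    [[0,-1.5,0,0],[0,-3,0,0],[0,-3,0,0],[0,-3,0,0]],
  ],
)

```text
time: 13.4
tool_pos: [527.3, 34.8, 98.2]
tcp_rot: [-3.142, -0.0, 2.966]
contact_force: [0.7, -1.0, -1.2]
grip_width: 17.7
```

Request:
carry_out(
  deltas=[
    [[0,-1,0,0],[0,-2,0,0],[0,-2,0,0],[0,-2,0,0]],
  ],
)

```text
time: 13.8
tool_pos: [527.0, 32.9, 98.2]
tcp_rot: [3.142, -0.0, 2.966]
contact_force: [0.3, 0.2, -1.4]
grip_width: 18.1
```

Request:
carry_out(
  deltas=[
    [[0,-1,0,0],[0,-2,0,0],[0,-2,0,0],[0,-2,0,0]],
  ],
)

```text
time: 14.2
tool_pos: [526.7, 30.9, 98.2]
tcp_rot: [3.142, -0.0, 2.966]
contact_force: [-0.1, 0.1, -1.3]
grip_width: 17.7
```

Request:
carry_out(
  deltas=[
    [[0,-1,0,0],[0,-2,0,0],[0,-2,0,0],[0,-2,0,0]],
  ],
)

```text
time: 14.6
tool_pos: [526.4, 28.9, 98.2]
tcp_rot: [3.142, -0.0, 2.966]
contact_force: [0.5, -0.1, -1.0]
grip_width: 17.7
```

Request:
carry_out(
  deltas=[
    [[0,-1,0,0],[0,-2,0,0],[0,-2,0,0],[0,-2,0,0]],
  ],
)

```text
time: 15.0
tool_pos: [526.0, 27.0, 98.2]
tcp_rot: [3.141, 0.0, 2.966]
contact_force: [-0.6, -0.6, -1.3]
grip_width: 18.0
```

Request:
carry_out(
  deltas=[
    [[0,-1,0,0],[0,-2,0,0],[0,-2,0,0],[0,-2,0,0]],
  ],
)

```text
time: 15.4
tool_pos: [525.7, 25.0, 98.2]
tcp_rot: [3.142, -0.0, 2.966]
contact_force: [-0.6, -0.6, -0.6]
grip_width: 18.1
```

Request:
carry_out(
  deltas=[
    [[0,-1,0,0],[0,-2,0,0],[0,-2,0,0],[0,-2,0,0]],
  ],
)

```text
time: 15.8
tool_pos: [525.3, 23.1, 98.2]
tcp_rot: [3.141, -0.0, 2.966]
contact_force: [-0.6, 0.9, -1.5]
grip_width: 17.9
```

Request:
carry_out(
  deltas=[
    [[0,-1,0,0],[0,-2,0,0],[0,-2,0,0],[0,-2,0,0]],
  ],
)

```text
time: 16.2
tool_pos: [525.0, 21.2, 98.2]
tcp_rot: [3.141, -0.0, 2.966]
contact_force: [-0.4, 2.9, -1.3]
grip_width: 18.3
```

Request:
carry_out(
  deltas=[
    [[0,-1,0,0],[0,-2,0,0],[0,-2,0,0],[0,-2,0,0]],
  ],
)

```text
time: 16.6
tool_pos: [524.6, 19.2, 98.2]
tcp_rot: [3.141, -0.0, 2.966]
contact_force: [0.0, 4.2, -1.1]
grip_width: 17.9
```

Request:
carry_out(
  deltas=[
    [[0,-1,0,0],[0,-2,0,0],[0,-2,0,0],[0,-2,0,0]],
  ],
)

```text
time: 17.0
tool_pos: [524.3, 17.3, 98.2]
tcp_rot: [3.141, -0.0, 2.966]
contact_force: [0.6, 4.7, -0.5]
grip_width: 18.1
```

Request:
carry_out(
  deltas=[
    [[0,-0.5,0,0],[0,-1,0,0],[0,-1,0,0],[0,-1,0,0]],
  ],
)

```text
time: 17.4
tool_pos: [524.1, 16.5, 98.2]
tcp_rot: [3.141, 0.0, 2.966]
contact_force: [-0.7, 5.6, -1.4]
grip_width: 18.0
```

Request:
carry_out(
  deltas=[
    [[0,-0.5,0,0],[0,-1,0,0],[0,-1,0,0],[0,-1,0,0]],
  ],
)

```text
time: 17.8
tool_pos: [524.0, 15.7, 98.3]
tcp_rot: [3.141, 0.0, 2.966]
contact_force: [0.6, 7.7, -0.9]
grip_width: 17.7
```

Request:
carry_out(
  deltas=[
    [[0,0,0,0],[0,0,0,0],[0,0,0,0]],
  ],
)

```text
time: 18.1
tool_pos: [524.0, 15.7, 98.3]
tcp_rot: [3.141, 0.0, 2.966]
contact_force: [0.6, 7.4, 0.4]
grip_width: 18.1
```

Drag is 7.4–7.7 N, so the pinch is about 5.8 N. The travel since first touch, about 8 mm, implies about 6 N, so the two agree. I'll let go, wait, then rise straight up.

Request:
carry_out(
  deltas=[
    [[0,0,0,0],[0,0,0,0],[0,0,0,0],[0,0,0,0],[0,0,0,0],[0,0,0,0]],
  ],
  fingers=45,
)

```text
time: 18.7
tool_pos: [524.0, 15.1, 98.2]
tcp_rot: [-3.142, 0.0, 2.966]
contact_force: [-0.1, 0.8, 0.0]
grip_width: 44.9
```

Request:
carry_out(
  deltas=[
    [[0,0,-5,0],[0,0,-15,0],[0,0,-35,0],[0,0,-60,0],[0,0,-90,0],[0,40,-120,0],[0,80,-140,0],[0,120,-150,0],[0,160,-150,0],[0,200,-150,0],[0,200,-150,0],[0,200,-150,0]],
  ],
)

```text
time: 19.9
tool_pos: [558.5, 212.8, 248.6]
tcp_rot: [-3.141, 0.0, 2.968]
contact_force: [-0.3, -0.8, 0.8]
grip_width: 45.0
```

```bash
python3 - <<'E'
from h import *
o=bot.get_obs();print(o["time"],o["tool_pos"],o["contact_force"])
ims=[bot.capture(n)[0] for n in("top","side")]
t,s=ims;cv2.imwrite("pics/t3.png",t);cv2.imwrite("pics/s3.png",s)
cv2.imwrite("pics/c3.png",np.hstack([cv2.resize(t[170:270,230:330],None,fx=4,fy=4,interpolation=2),cv2.resize(s[175:275,220:320],None,fx=4,fy=4,interpolation=2)]))
E
```

```text
19.9 [558.45746162 212.79835514 248.61823652] [-0.26612728 -0.80738118  0.77465681]
```

View pics/c3.png

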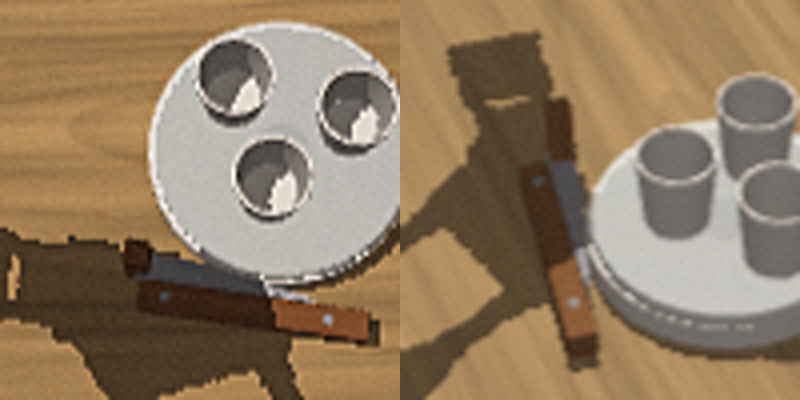

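The feeler stands upright along the fence, with its handle at crop (137,258) in the top view and its thin end past the narrowest point near (305,300). The cups haven't moved and the gripper is clear. I'll hand the job in.

```bash
python3 - <<'E'
from plant import bot
print(bot.close_job())
E
```

```text
the job is handed in; nothing more can be done
None
```

The feeler is in the gap, let go and standing along the fence, with an estimated pinch of about 6 N. I handed the job in at about 20 s of the 64 s allowed, and no verdict was reported.

- **Steps:** I gripped the feeler by its handle, carried it to the gap mouth and found the fence by touch (3.2 N). I backed off slightly, then slid it in. First drag came with the tip roughly 27 mm past the narrowest point, and I stopped about 8 mm further on, so the tip should be roughly 35 mm past it.
- **Pinch estimate:** The drag before release was 7.4–7.7 N, which gives a pinch of about 5.8 N. The travel since first touch gives about 6.2 N, so the two agree. Force readings vary by about 1 N. The pinch after release can't be measured directly.
- **Last pictures:** The feeler stands upright along the fence with its thin end past the narrowest point, and the gripper is well clear. The cups look unmoved. The pot and dumbbell were outside that last close-up, but the arm never went near them.
- **Disagreements:** No check failed. The tip position before lowering differed by 3–6 mm between the two cameras. The fence touch came about 1.5 mm further on than the pictures suggested, so I used touch rather than the pictures for the final fit.

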